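# Inspect a round flask and hold it down in a sprung ring cradle

### The job

Take the round-bottomed flask by its neck and lift it well clear of its cork ring (10 cm or so), tip it over to about 40 degrees in any direction and keep it so for a second so that its bottom can be inspected, and bring it back upright while still in the air. Then set it upright in the ring of the sprung cradle and gently press it down until the ring's red pointer is in the green band of the scale post; finish while holding it there, fingers on the flask and the springs compressed. Leave the bottles around it alone.

Things in the scene. Friction and masses are not known exactly. Their poses are not given: they have to be found in the camera images.
- flask_neck (a point): point to grasp the round clear-glass flask: on its axis, half-way up the bare neck, 106 mm above its underside; z is the flask's axis, up out of its mouth. The neck is a cylinder 28 mm in diameter, from 78 to 122 mm above the underside; above it a rim 34 mm wide up to 128 mm and a fixed blue stopper 31 mm wide up to 143 mm. Grip firmly, about 40 N
- flask_bulb (a point): centre of the flask's round bulb (84 mm in diameter), on the flask's axis, 42 mm above its underside and 64 mm below flask_neck; z is the flask's axis, up
- flask: the whole round flask, 143 mm tall, about 0.25 kg (varies by a quarter or so), heavy at the bottom, so it can swing about the line between the fingers if gripped loosely; origin at its underside, z its axis, up out of its mouth
- cork_ring: the fixed cork ring in which the flask starts: 100 mm outside, 64 mm hole, 28 mm tall; origin at the centre of its underside, on the bench. The flask's bulb sits in the hole with its underside 12 mm above the bench (neck grasp point 118 mm above it)
- cradle: the sprung cradle, fixed: a round grey foot 160 mm wide, 12 mm thick, with three dark sleeves; at its own +x side, 70 mm from the middle, a white scale post 22 mm wide, 86 mm tall, with a green band (53.5 to 63.5 mm above the bench). Over the foot an aluminium ring floats on three springs. Origin: centre of the foot's underside, z up
- cradle_ring (a joint): how far the ring is pressed down, in m: 0 at rest (top), 0.024 at the bottom stop. The ring's red pointer beside the scale post is in the green band from 0.011 to 0.021, mid-band at 0.016. The springs need about 4 N to start moving and 0.4 N more per mm: about 10 N at 16 mm, 14 N at the bottom; let go, the ring rises again
- ring_seat (a point): the centre of the ring's upper rim, 78 mm above the bench at rest; it goes down with the ring. The ring is a 45 degree funnel, about 78 mm wide inside at this rim and narrowing downwards; the flask's bulb, seated in it, has its centre about 21 mm above this point (neck grasp point about 85 mm above it)
- amber_a: bystander: amber reagent bottle without a label, black cap, 68 mm in diameter, 140 mm tall; origin at the centre of its underside
- amber_b: bystander: amber reagent jar with a paper label and black cap, 68 mm in diameter, 140 mm tall; origin at the centre of its underside
- white_bottle: bystander: white plastic bottle with blue cap, 62 mm in diameter, 120 mm tall; origin at the centre of its underside
- dropper: bystander: small clear dropper bottle with a red rubber bulb, 44 mm in diameter, 93 mm tall; origin at the centre of its underside
Not all that is in view belongs to the job. Leave any purple look-alike of the flask alone. There is more than one size of the cradle; the one meant has the size given above.

How it is judged (in metres and radians):
On the way, in this order (a step that is already met when the one before it is completed fails the run):
1. the flask, held in the air, is tipped to about 40 degrees (30 to 50) for half a second, its bulb's centre at least 125 mm above the bench (angle between flask_neck's own z axis and vertical between 0.524 and 0.873 rad and height (world z) of flask_bulb above 0.125 m and contact force between flask and cork_ring below 0.2 N and contact force between the fingers and flask above 1 N), for 0.5 s.
2. the flask is brought back upright (within 8 degrees) while still held in the air, clear of the cradle (angle between flask_neck's own z axis and vertical below 0.14 rad and height (world z) of flask_bulb above 0.105 m and contact force between flask and cradle below 0.1 N and contact force between the fingers and flask above 1 N), for 0.2 s.
3. the flask sits upright in the cradle's ring and is pressed down so that the pointer is in the green band (ring 10 to 22 mm down) (value of joint cradle_ring between 0.01 and 0.022 m and contact force between flask and cradle above 5 N and z of flask_bulb in the frame of ring_seat between 0.014 and 0.028 m and horizontal distance between flask_bulb and ring_seat below 0.006 m and angle between flask_neck's own z axis and vertical below 0.14 rad and contact force between the fingers and flask above 1 N), for 0.5 s.
At the end, for the whole second after the job is handed in: The fingers are on the flask, which sits upright (within 8 degrees) and centred (within 6 mm) in the cradle's ring and pushes it with more than 5 N; the ring is held 10 to 22 mm down, at rest (all of step 3 and linear speed of flask below 0.02 m/s); the arm keeps its last pose, push and grip.
It fails at once if a bystander bottle is moved more than 30 mm or tipped over (distance of any of amber_a, amber_b, white_bottle, dropper from where it was at the start of the episode above 0.03 m or angle between any of amber_a, amber_b, white_bottle, dropper's own z axis and vertical above 0.5 rad).
It fails at once if the flask is rammed into the cradle with more than 30 N (contact force between flask and cradle above 30 N).
It also fails if it takes over 61 s, if anything falls off the work surface, if the arm or the gripper's body presses on something with over 40 N, if the wrist force passes 120 N, or if a joint passes its speed limit or range.

### The arm

A 6-joint arm with a two-finger parallel gripper is mounted at the origin on the work surface. World frame = base frame: x ahead of the robot, y to its left, z up, the work surface at z = 0. Lengths are in mm, angles in degrees, forces in N, time in s.
With the tool pointing down it reaches from about 350 to 850 mm from the base axis. Payload 8.1 kg.
Tool frame: the origin (TCP) lies midway between the tips of the shut fingers; the grasp point (between the pads) lies 19 mm behind it (r.grip_depth is the distance from the TCP to the grasp point, in mm); z points along the fingers, y is the direction in which the jaws open and shut (so a half turn about z gives the same grasp; the last joint's range is limited). The gripper opens to 85 mm and grips with 20 to 120 N. Pads are 22 mm wide; open, the fingers measure 114 mm over their backs; the gripper's body (76 mm by 85 mm) begins 54 mm behind the grasp point. The pads swing forward as they close: fully open they stand 13 mm farther back than shut.
Start: joints at [72.227, 7.471, 85.268, -0, 87.261, -4.893], TCP at [133.724, 584.913, 203.592] pointing down, gripper open.
Joint ranges: [-169.43, 169.43], [-51.17, 129.36], [1.28, 143.12], [-76.62, 256.62], [0, 156.53], [-152.29, 152.29]. Speed limits (degrees/s): [136.94, 136.94, 159.86, 180, 180, 180].

### API

Orientations are given as [roll, pitch, yaw] about the fixed x, y, z axes, in that order (R = Rz(yaw) Ry(pitch) Rx(roll)).
In Python, from bench import r, imaging gives the robot as it stands.
- The arm moves only by the shell command python3 -m creep 'ROWS' [FORCE]. ROWS is text: rows parted by semicolons, each of 7 numbers parted by spaces: the shift along the tool's x, y, z in cm, then the turn, a rotation vector about the tool's x, y, z in degrees, then the finger opening in cm, from 0 to 8.54. In form: dx dy dz ax ay az gripper; .... A call has 1 to 20 rows; each row is the pose to reach, as a shift and turn from the pose measured when the call began, along the tool's axes at that moment; what a row does not reach only later rows make up. A row lasts 1/10 s, in which the tool goes at most 50 mm and 8.59 degrees, less where a joint would pass 70% of its speed; a pose out of reach is approached as far as the arm can. A call with a gripper value outside its range is refused whole. The fingers move at their own pace and stop on an object; FORCE is the grip in N (left out, the last holds). Time passes only in rows, so rows that repeat a pose let the fingers close. It gives the time, the measured TCP pose, the force and the opening at its end, in the units of the state.
- r.sense(): the state, without advancing time (a new reading comes with each control period).
- imaging.snapshot(name): name is "scene" or "top" or "wrist"; returns the picture (384x512x3 uint8, red, green, blue); there is no depth.
- imaging.camera_info(name): a dict with "camera_matrix" (3x3 intrinsics, pixels), "k1" (the pictures are not rectified: a ray, as slopes to the right and down, at radius r is drawn at 1 + k1 r^2 times it, then the intrinsics apply), "R" (3x3) and "t" (3): a world point X has camera coordinates R X + t. Camera axes: x right, y down, z forward; pixel columns grow to the right and rows downward; lengths in mm; the calibration is good to about 2 mm. A picture is of the moment at which its call begins: read the wrist's pose just before it. camera_info takes no time and is no camera call; for the wrist camera it gives the pose at the moment of the call.
- r.hand_in(): hands the job in, once; it reports no verdict.
The state is a dict: "time": time; "joint_pos": joint angles; "qd": joint speeds; "joint_efforts": joint torques, N m; "tool_pos": TCP position; "tcp_rot": TCP orientation; "ft_force": force on the tool from outside, world axes, zero at the start; "wrist_torque": the same for the moment, N m; "finger_gap": finger opening in mm.
Only numpy, scipy, OpenCV 4.12 (cv2) and the standard library are available. Lean on these libraries where they do the work, as an engineer would, in place of code of your own. Each camera call takes 0.05 s, during which the arm holds its last target.

## Working session

There is one attempt and no reset: what is moved stays moved. The work goes in short steps, Python scripts to look and compute and a shell command to move; the robot and the scene stay as the last step left them, time stands still between calls to the robot, and variables do not carry over. Pictures are saved under pics/ and viewed, and the job is handed in when it is done.

```bash
ls; mkdir -p pics
python3 - <<'E'
from bench import r, imaging
import cv2, numpy as np
print(r.sense())
for n in ["scene","top","wrist"]:
    im=imaging.snapshot(n); cv2.imwrite(f"pics/{n}0.png",cv2.cvtColor(im,cv2.COLOR_RGB2BGR))
    print(n,imaging.camera_info(n))
E
```

```text
pics
{'time': 0.0, 'joint_pos': array([ 7.22268558e+01,  7.51606044e+00,  8.53306366e+01, -1.69035109e-05,
        8.72608344e+01, -4.89257240e+00]), 'qd': array([ 0.03724975, -0.04152437, -0.03582431,  0.01021848,  0.11281905,
        0.06028504]), 'joint_efforts': array([ 1.30258257e-03, -5.69417202e+01, -5.00543261e+01, -1.82362955e-04,
        1.51286193e-02,  8.41163614e-05]), 'tool_pos': array([133.53874512, 584.32681524, 202.52153975]), 'tcp_rot': array([-1.79892859e+02, -9.15428991e-03,  1.67119420e+02]), 'ft_force': array([-0.71635049,  0.09368569,  0.00723874]), 'wrist_torque': array([-0.00580272, -0.04978278,  0.00039255]), 'finger_gap': 85.06647123521137}
scene {'camera_matrix': array([[366.66409562,   0.        , 247.44407191],
       [  0.        , 366.66409562, 186.07166088],
       [  0.        ,   0.        ,   1.        ]]), 'k1': -0.021262528039747774, 'R': array([[-0.05442453,  0.9982853 , -0.02155082],
       [ 0.62506148,  0.01723027, -0.78038533],
       [-0.77867588, -0.05594269, -0.62492743]]), 't': array([ -46.4142664 , -273.38490342, 1602.49887667])}
top {'
[... 161 characters left out ...]
     ]]), 'k1': -0.09892799926186865, 'R': array([[-0.00659884, -0.99997277, -0.00330489],
       [-0.99700581,  0.00683382, -0.07702409],
       [ 0.07704458,  0.00278672, -0.99702375]]), 't': array([  83.47793711,  566.45604118, 1154.7553096 ])}
wrist {'camera_matrix': array([[267.95175935,   0.        , 254.28714674],
       [  0.        , 267.95175935, 185.88166409],
       [  0.        ,   0.        ,   1.        ]]), 'k1': -0.03985401024987885, 'R': array([[ 2.22251447e-01,  9.74989309e-01, -3.75286782e-04],
       [ 9.23216918e-01, -2.10325998e-01,  3.21610785e-01],
       [ 3.13488145e-01, -7.18249336e-02, -9.46871883e-01]]), 't': array([-600.11143581,  -41.22406337,  380.23702008])}
```

View pics/scene0.png

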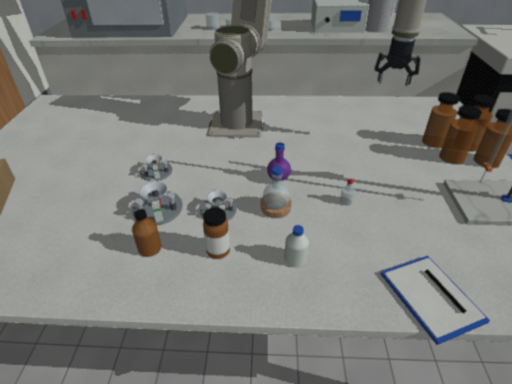

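View pics/top0.png

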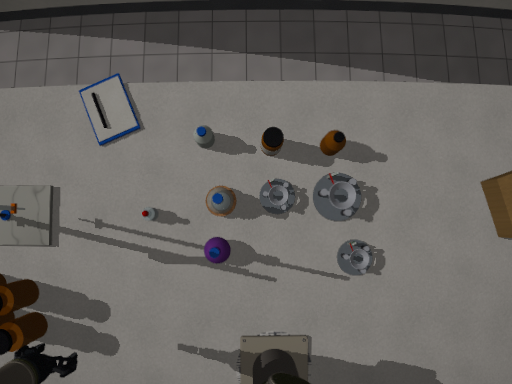

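View pics/wrist0.png

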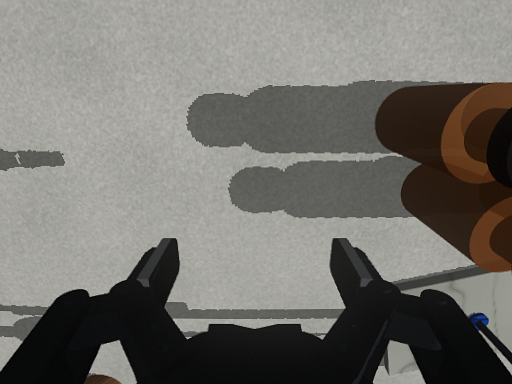

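The scene view shows the clear flask at (276,195) in its cork ring, with the purple look-alike behind it. There are three cradles, at (157,203), (217,206) and (153,167). In the top view the flask is at (219,200) and the largest cradle at (337,197). I'll measure them now.

```bash
cat > h.py <<'E'
import numpy as np, cv2
def ray(ci,u,v):
    K=np.array(ci["camera_matrix"]);k1=ci["k1"]
    d=np.array([(u-K[0,2])/K[0,0],(v-K[1,2])/K[1,1]]);s=d.copy()
    for _ in range(20): s=d/(1+k1*(s@s))
    R=np.array(ci["R"]);t=np.array(ci["t"])
    w=R.T@np.array([s[0],s[1],1.]); return -R.T@t, w/np.linalg.norm(w)
def onz(ci,u,v,z):
    o,w=ray(ci,u,v); return o+w*(z-o[2])/w[2]
def proj(ci,X):
    K=np.array(ci["camera_matrix"]);c=np.array(ci["R"])@np.array(X,float)+np.array(ci["t"]);s=c[:2]/c[2]
    s=s*(1+ci["k1"]*(s@s)); return np.array([K[0,0]*s[0]+K[0,2],K[1,1]*s[1]+K[1,2]])
def tri(rs):
    A=np.zeros((3,3));b=np.zeros(3)
    for o,w in rs:
        P=np.eye(3)-np.outer(w,w);A+=P;b+=P@o
    X=np.linalg.solve(A,b); return X,[np.linalg.norm((np.eye(3)-np.outer(w,w))@(X-o)) for o,w in rs]
E
python3 - <<'E'
import cv2
t=cv2.imread("pics/top0.png");s=cv2.imread("pics/scene0.png")
f=lambda im,x0,y0,x1,y1,k:cv2.resize(im[y0:y1,x0:x1],None,fx=k,fy=k,interpolation=cv2.INTER_CUBIC)
cv2.imwrite("pics/tz.png",f(t,190,115,390,285,4))
cv2.imwrite("pics/sz.png",f(s,120,135,320,270,4))
E
```

```text
(no output)
```

View pics/tz.png

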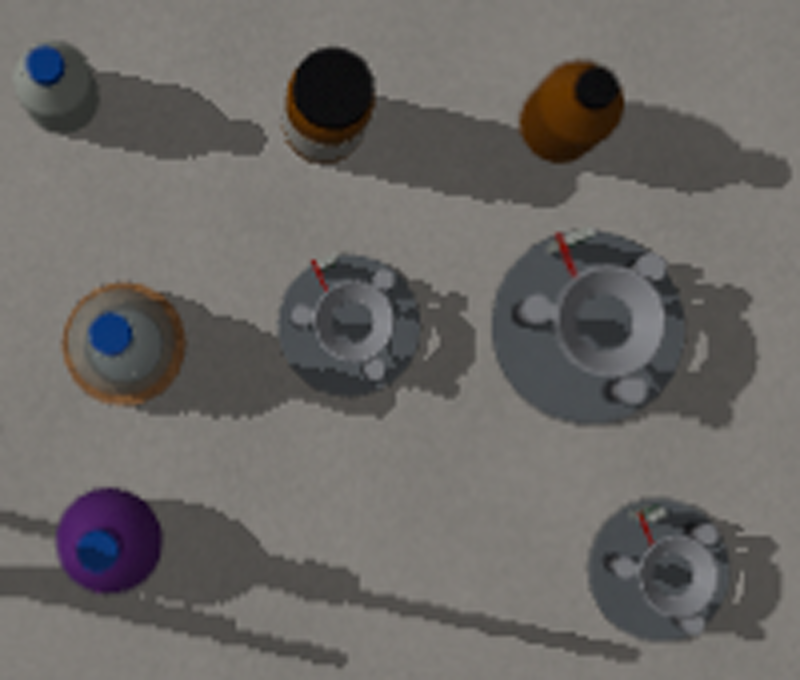

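View pics/sz.png

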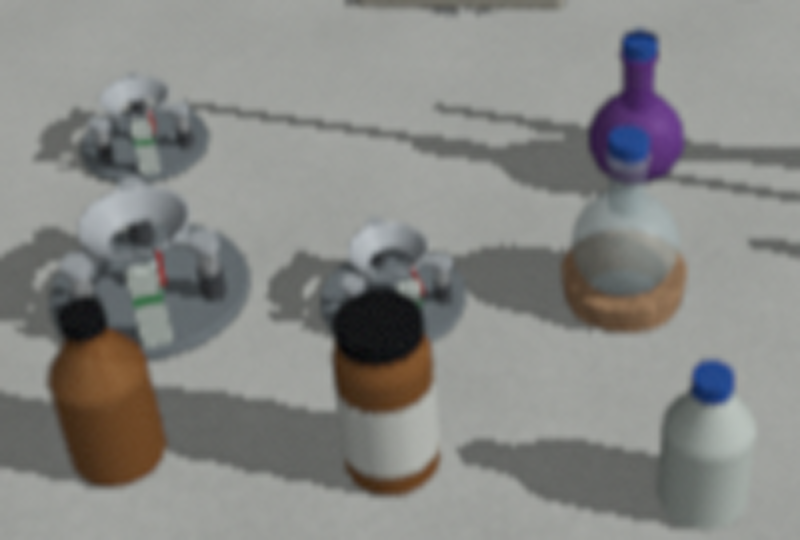

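The enlarged views show the large cradle's foot centred at (588,328) and its rim at (610,322). The flask's stopper is at (110,333) and its cork ring at (124,343). Next: fits by mask and contour.

Run:
```python
from bench import r, imaging
from h import *
T=imaging.camera_info("top");S=imaging.camera_info("scene")
c=lambda x,y,x0=190,y0=115:((x+.5)/4-.5+x0,(y+.5)/4-.5+y0)
# clicked
for n,(x,y),z in [("foot",(588,328),12),("ringrim",(610,322),78),("cork",(124,343),28),("stopper",(110,333),155),
  ("amb_b cap",(333,88),140),("amb_a cap",(597,87),140),("white cap",(46,65),120),("purple stop",(98,550),143),("midfoot",(350,325),12),("smallfoot",(660,568),12)]:
    print(n,onz(T,*c(x,y),z).round(1))
for a,b,z in [((491,328),(686,328),12),((588,230),(588,426),12),((556,322),(665,322),78),((277,325),(423,325),12)]:
    print("width",np.linalg.norm(onz(T,*c(*a),z)-onz(T,*c(*b),z)).round(1))
# blue mask stopper
t=cv2.imread("pics/top0.png");s=cv2.imread("pics/scene0.png")
for im,ci,box in [(t,T,(205,185,235,215)),(s,S,(262,160,292,190))]:
    x0,y0,x1,y1=box;h=cv2.cvtColor(im[y0:y1,x0:x1],cv2.COLOR_BGR2HSV)
    m=cv2.inRange(h,(105,150,60),(125,255,255));n,l,st,ce=cv2.connectedComponentsWithStats(m)
    for i in range(1,n):
        if st[i,4]>15: print("blue",ce[i]+[x0,y0],st[i])
# scene: stopper top and cork
e=lambda x,y:c(x,y,120,135)
a=onz(T,*c(110,333),155)
print("scene proj of stopper top",proj(S,a), "seen zoom(629,137)->",e(629,137))
f=onz(T,*c(588,328),12); rg=onz(T,*c(610,322),78)
print("ring proj scene",proj(S,rg),"seen",e(133,222),"foot",proj(S,f),"seen",e(146,276))
k=onz(T,*c(124,343),28);print("cork top proj",proj(S,k),e(625,272))
for x,y in [(107,408)]: pass
# amber bases in scene
for n,p,z in [("amb_a",(113,455),0),("amb_b",(392,462),0),("white",(705,500),0)]: print(n,onz(S,*e(*p),z).round(0))
```

```text
foot [ 551.7 -210.9   12. ]
ringrim [ 552.  -212.1   78. ]
cork [541.3 166.   28. ]
stopper [541.4 166.2 155. ]
amb_b cap [721.6   3.7 140. ]
amb_a cap [ 721.9 -191.7  140. ]
white cap [745.6 217.6 120. ]
purple stop [386.5 176.1 143. ]
midfoot [555.5 -16.3  12. ]
smallfoot [ 356.4 -265.9   12. ]
width 160.9
width 160.3
width 85.1
width 118.7
blue [217.31707317 198.1097561 ] [ 7  8 11 11 82]
blue [276.60294118 170.42647059] [10  7 10  8 68]
scene proj of stopper top [277.01859213 167.97103214] seen zoom(629,137)-> (276.875, 168.875)
ring proj scene [153.98046341 188.36809658] seen (152.875, 190.125) foot [158.09792168 204.25624786] seen (156.125, 203.625)
cork top proj [275.77391363 200.66439361] (275.875, 202.625)
amb_a [ 728. -199.   -0.]
amb_b [727.   2.  -0.]
white [754. 220.   0.]
```

Everything agrees across the two views: foot diameter 160 mm, and reprojections within about 2 px. The flask axis is at about (541.4,166.1) and the cradle at (552,-211.5). I'll approach above the flask with the jaws radial, so that tipping is about tool x.

```bash
cat >> h.py <<'E'
from scipy.spatial.transform import Rotation as Ro
def delta(s,pos,yaw,tilt=0):
    "shift cm and rotvec deg in current tool axes to reach TCP pos, Rz(yaw)Rx(180) then turned tilt about own x"
    R0=Ro.from_euler("xyz",s["tcp_rot"],degrees=True)
    R1=Ro.from_euler("xyz",[180,0,yaw],degrees=True)*Ro.from_rotvec([tilt,0,0],degrees=True)
    d=R0.inv().apply(np.array(pos)-s["tool_pos"])/10
    return d.round(2),(R0.inv()*R1).as_rotvec(degrees=True).round(1)
def show(s):
    print("t",round(s["time"],2),"p",s["tool_pos"].round(1),"rot",s["tcp_rot"].round(1),"F",s["ft_force"].round(1),"M",s["wrist_torque"].round(2),"gap",round(s["finger_gap"],1),"q",s["joint_pos"].round(0))
E
python3 - <<'E'
from bench import r
from h import *
s=r.sense();print(delta(s,[541.4,166.1,202],107))
E
```

```text
(array([-49.08, -31.69,   0.11]), array([-0.1,  0. , 60.1]))
```

```bash
python3 -m creep '-2 -1.5 0 0 0 3 8.5;-5.5 -3.5 0 0 0 7 8.5;-9 -6 0 0 0 11 8.5;-12.5 -8 0 0 0 15 8.5;-16 -10.5 0 0 0 20 8.5;-20 -13 0 0 0 24 8.5;-24 -15.5 0 0 0 29 8.5;-28 -18 0 0 0 34 8.5;-32 -20.5 0 0 0 39 8.5;-36 -23 0 0 0 44 8.5;-39.5 -25.5 0 0 0 49 8.5;-43 -28 0 0 0 53 8.5;-46 -30 0 0 0 57 8.5;-48 -31 0 0 0 59 8.5;-49.1 -31.7 0 0 0 60 8.5;-49.1 -31.7 0 0 0 60 8.5;-49.1 -31.7 0 0 0 60 8.5;-49.1 -31.7 0 0 0 60 8.5'
python3 - <<'E'
from bench import r,imaging
from h import *
s=r.sense();show(s)
ci=imaging.camera_info("wrist");im=imaging.snapshot("wrist");cv2.imwrite("pics/w1.png",im[:,:,::-1])
print(proj(ci,[541.4,166.1,155]),proj(ci,[541.4,166.1,118]),delta(s,[541.4,166.1,99],107))
E
```

```text
time: 1.95
tool_pos: [540.8, 167.1, 203.2]
tcp_rot: [-179.9, 0.0, 107.2]
ft_force: [1.3, -0.1, -0.4]
finger_gap: 85.5
t 1.95 p [540.8 167.1 203.2] rot [-179.9    0.   107.2] F [ 1.3 -0.1 -0.4] M [-0.01 -0.02 -0.05] gap 85.5 q [12.  2. 91. -0. 87. -5.]
[254.98516883 197.48283985] [254.93668678 184.11355983] (array([-0.1 ,  0.04, 10.42]), array([-0.1,  0. ,  0.2]))
```

View pics/w1.png

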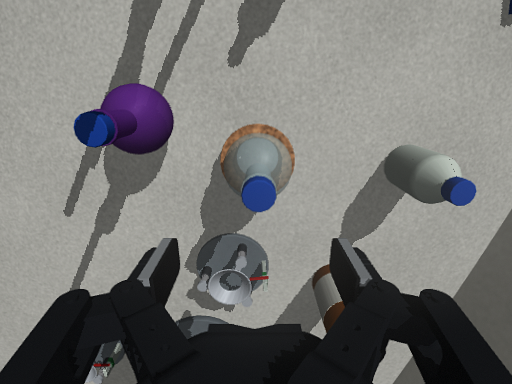

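The wrist view shows the stopper top at about (259,193), against (255,197) predicted. I'll measure it properly.

Run:
```python
from bench import imaging
from h import *
ci=imaging.camera_info("wrist");im=cv2.imread("pics/w1.png")
h=cv2.cvtColor(im,cv2.COLOR_BGR2HSV);m=cv2.inRange(h,(105,150,60),(125,255,255));m[:, :220]=0;m[:,300:]=0
c=max(cv2.findContours(m,0,1)[0],key=cv2.contourArea);print(cv2.boundingRect(c))
(u,v),rad=cv2.minEnclosingCircle(c);print(u,v,rad,onz(ci,u,v,155),onz(ci,u,v,150))
# stopper top as topmost? width
print(np.linalg.norm(onz(ci,u-rad,v,155)-onz(ci,u+rad,v,155)))
hh=cv2.inRange(h,(5,70,60),(20,255,255));hh[:, :200]=0;hh[:,310:]=0;hh[210:]=0
p=cv2.findNonZero(hh);e=cv2.fitEllipse(cv2.convexHull(p));print("cork",e,onz(ci,*e[0],22))
```

```text
(242, 176, 34, 36)
258.3870849609375 193.51612854003906 17.678138732910156 [543.20700154 170.49026167 155.        ] [543.83315845 168.73579239 150.        ]
30.750000504964618
cork ((257.0120849609375, 159.31787109375), (71.27650451660156, 74.35740661621094), 85.76314544677734) [543.35421224 169.896708    22.        ]
```

Run:
```python
from bench import r
from h import *
print(delta(r.sense(),[542.5,168.5,150],107))
```

```text
(array([0.09, 0.21, 5.32]), array([-0.1,  0.1,  0.2]))
```

```bash
python3 -m creep '0 0.1 1 0 0 0 8.5;0 0.2 2.5 0 0 0 8.5;0.1 0.2 4 0 0 0 8.5;0.1 0.2 5 0 0 0 8.5;0.1 0.2 5.3 0 0 0 8.5;0.1 0.2 5.3 0 0 0 8.5;0.1 0.2 5.3 0 0 0 8.5'
python3 - <<'E'
from bench import r,imaging
from h import *
s=r.sense();show(s)
ci=imaging.camera_info("wrist");im=imaging.snapshot("wrist")[:,:,::-1].copy();cv2.imwrite("pics/w2.png",im)
h=cv2.cvtColor(im,cv2.COLOR_BGR2HSV);m=cv2.inRange(h,(105,150,60),(125,255,255));m[:, :200]=0;m[:,320:]=0
c=max(cv2.findContours(m,0,1)[0],key=cv2.contourArea);print(cv2.boundingRect(c))
(u,v),rad=cv2.minEnclosingCircle(c);print(u,v,rad,onz(ci,u,v,155),np.linalg.norm(onz(ci,u-rad,v,155)-onz(ci,u+rad,v,155)))
E
```

```text
time: 2.7
tool_pos: [542.7, 168.6, 150.7]
tcp_rot: [-180.0, 0.1, 107.2]
ft_force: [-0.4, -1.0, 0.1]
finger_gap: 84.7
t 2.7 p [542.7 168.6 150.7] rot [-1.800e+02  1.000e-01  1.072e+02] F [-0.4 -1.   0.1] M [ 0.01 -0.03  0.01] gap 84.7 q [12.  4. 94. -0. 81. -5.]
(235, 198, 43, 46)
255.55418395996094 220.5049285888672 22.7575626373291 [542.63146943 171.05505068 155.        ] 31.162399888199467
```

View pics/w2.png

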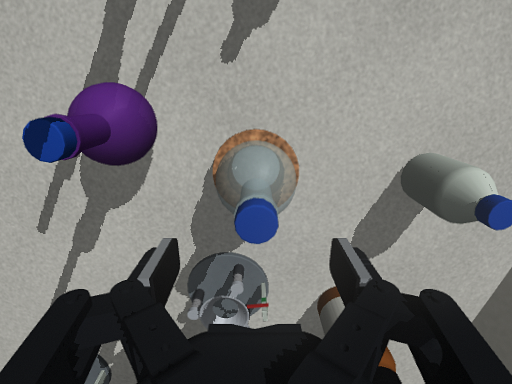

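The stopper is centred between the jaws, at about (542.6, 169–171). Now descend and grip.

```bash
python3 -m creep '0 0 1 0 0 0 8.5;0 0 2.5 0 0 0 8.5;0 0 4 0 0 0 8.5;0 0 4.8 0 0 0 8.5;0 0 5.1 0 0 0 8.5;0 0 5.1 0 0 0 8.5;0 0 5.1 0 0 0 6;0 0 5.1 0 0 0 4;0 0 5.1 0 0 0 3.2;0 0 5.1 0 0 0 2.4;0 0 5.1 0 0 0 2;0 0 5.1 0 0 0 2;0 0 5.1 0 0 0 2;0 0 5.1 0 0 0 2;0 0 5.1 0 0 0 2;0 0 5.1 0 0 0 2' 45
python3 - <<'E'
from bench import r,imaging
from h import *
s=r.sense();show(s)
im=imaging.snapshot("wrist")[:,:,::-1];cv2.imwrite("pics/w3.png",im)
im=imaging.snapshot("scene")[:,:,::-1];cv2.imwrite("pics/s3.png",cv2.resize(im[60:260,190:350],None,fx=3,fy=3))
E
```

```text
time: 4.35
tool_pos: [543.5, 168.7, 100.8]
tcp_rot: [179.9, 0.1, 107.2]
ft_force: [-0.3, 0.2, 4.8]
finger_gap: 31.4
t 4.35 p [543.5 168.7 100.8] rot [1.799e+02 1.000e-01 1.072e+02] F [-0.3  0.2  4.8] M [-0.06  0.06 -0.01] gap 31.4 q [12.  7. 97. -0. 76. -5.]
```

View pics/w3.png

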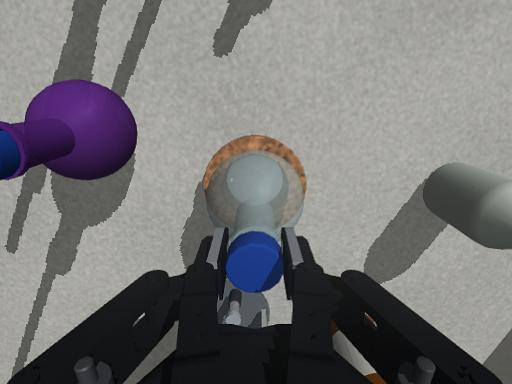

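View pics/s3.png

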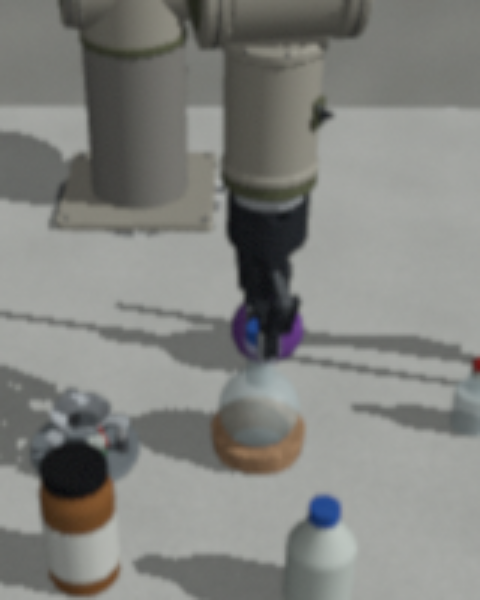

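The jaws are around the neck, but the gap reads 31.4 mm rather than 28. I'll let them settle.

```bash
python3 -m creep '0 0 0 0 0 0 2;0 0 0 0 0 0 2;0 0 0 0 0 0 2;0 0 0 0 0 0 2' 45
python3 - <<'E'
from bench import r
from h import *
show(r.sense())
E
```

```text
time: 4.85
tool_pos: [543.5, 168.7, 100.8]
tcp_rot: [179.9, 0.1, 107.2]
ft_force: [-0.5, -0.2, 4.1]
finger_gap: 31.8
t 4.85 p [543.5 168.7 100.8] rot [1.799e+02 1.000e-01 1.072e+02] F [-0.5 -0.2  4.1] M [ 0.03  0.07 -0.01] gap 31.8 q [12.  7. 97. -0. 76. -5.]
```

Run:
```python
import cv2
im=cv2.imread("pics/w3.png");cv2.imwrite("pics/w3z.png",cv2.resize(im[190:320,180:330],None,fx=5,fy=4.5,interpolation=cv2.INTER_CUBIC))
```

```text
(no output)
```

View pics/w3z.png

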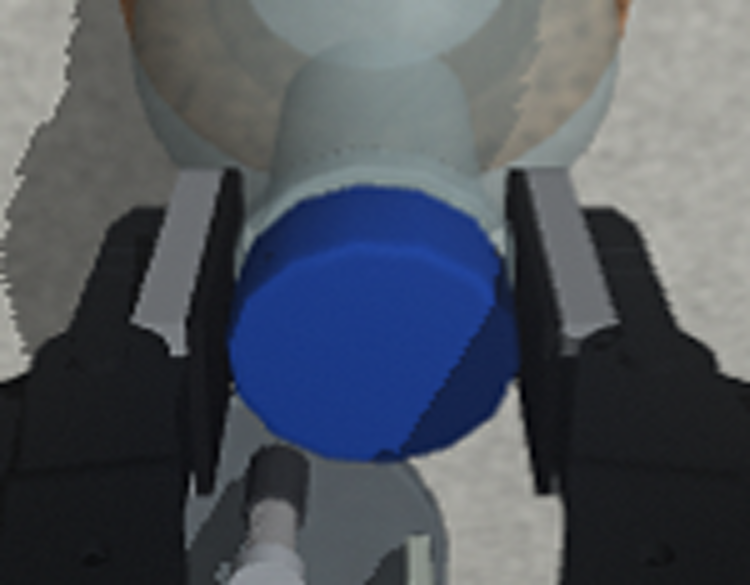

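The pads' upper ends may be catching on the rim, because the partly closed pads sit a few mm farther back. I'll open, go 6 mm lower and regrip.

```bash
python3 -m creep '0 0 0 0 0 0 5;0 0 0 0 0 0 5;0 0 0.2 0 0 0 5;0 0 0.5 0 0 0 5;0 0 0.6 0 0 0 5;0 0 0.6 0 0 0 5' 45;python3 -m creep '0 0 0 0 0 0 4;0 0 0 0 0 0 3;0 0 0 0 0 0 2;0 0 0 0 0 0 2;0 0 0 0 0 0 2;0 0 0 0 0 0 2;0 0 0 0 0 0 2' 45
python3 - <<'E'
from bench import r
from h import *
show(r.sense())
E
```

```text
time: 5.45
tool_pos: [543.2, 168.6, 94.3]
tcp_rot: [180.0, 0.1, 107.2]
ft_force: [0.6, -0.5, 0.7]
finger_gap: 49.6
time: 6.15
tool_pos: [543.3, 168.6, 94.4]
tcp_rot: [179.9, 0.1, 107.2]
ft_force: [-0.9, -0.5, 1.2]
finger_gap: 31.5
t 6.15 p [543.3 168.6  94.4] rot [1.799e+02 1.000e-01 1.072e+02] F [-0.9 -0.5  1.2] M [-0.05  0.06 -0.01] gap 31.5 q [12.  7. 97. -0. 76. -5.]
```

The gap still reads 31.5 mm, so that seems to be how the gauge reads on this neck. Test lift.

```bash
python3 -m creep '0 0 -0.5 0 0 0 2;0 0 -1.5 0 0 0 2;0 0 -3 0 0 0 2;0 0 -3 0 0 0 2;0 0 -3 0 0 0 2;0 0 -3 0 0 0 2' 45
python3 - <<'E'
from bench import r,imaging
from h import *
show(r.sense())
im=imaging.snapshot("scene")[:,:,::-1];cv2.imwrite("pics/s4.png",cv2.resize(im[60:260,190:350],None,fx=3,fy=3))
im=imaging.snapshot("wrist")[:,:,::-1];cv2.imwrite("pics/w4.png",im)
E
```

```text
time: 6.75
tool_pos: [543.1, 168.6, 124.2]
tcp_rot: [180.0, 0.1, 107.2]
ft_force: [-0.1, 0.2, -3.3]
finger_gap: 31.4
t 6.75 p [543.1 168.6 124.2] rot [1.800e+02 1.000e-01 1.072e+02] F [-0.1  0.2 -3.3] M [ 0.03  0.04 -0.03] gap 31.4 q [12.  6. 96. -0. 79. -5.]
```

View pics/s4.png

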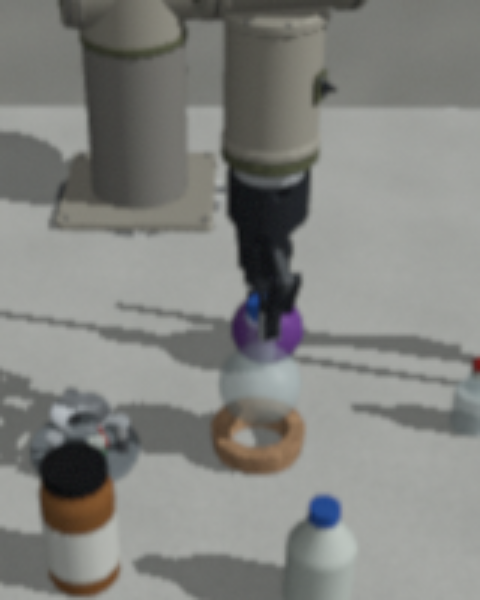

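View pics/w4.png

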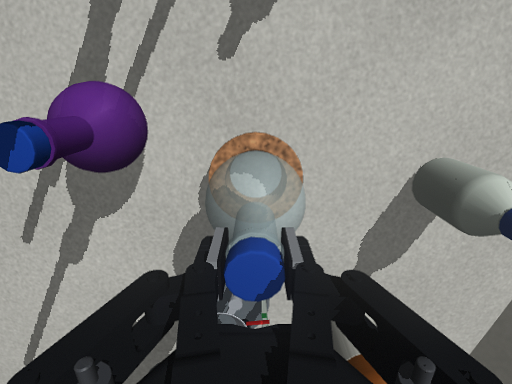

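The flask is held (−3.3 N) and clear of the ring. Lift, then tip −40° about tool x so the bottom swings outward. Reaching 40° means stepping 4°/row and holding.

```bash
python3 -m creep '0 0 -1 0 0 0 2;0 0 -3 0 0 0 2;0 0 -5.5 0 0 0 2;0 0 -8 0 0 0 2;0 0 -10.5 0 0 0 2;0 0 -13 0 0 0 2;0 0 -14.5 0 0 0 2;0 0 -15 0 0 0 2;0 0 -15 0 0 0 2;0 0 -15 0 0 0 2' 45; python3 -m creep '0 0 0 -2 0 0 2;0 0 0 -5 0 0 2;0 0 0 -9 0 0 2;0 0 0 -13 0 0 2;0 0 0 -17 0 0 2;0 0 0 -21 0 0 2;0 0 0 -25 0 0 2;0 0 0 -29 0 0 2;0 0 0 -33 0 0 2;0 0 0 -36 0 0 2;0 0 0 -39 0 0 2;0 0 0 -40 0 0 2;0 0 0 -40 0 0 2;0 0 0 -40 0 0 2;0 0 0 -40 0 0 2;0 0 0 -40 0 0 2' 45
python3 - <<'E'
from bench import r,imaging
from h import *
show(r.sense())
im=imaging.snapshot("scene")[:,:,::-1];cv2.imwrite("pics/s5.png",cv2.resize(im[20:260,190:350],None,fx=2.5,fy=2.5))
im=imaging.snapshot("wrist")[:,:,::-1];cv2.imwrite("pics/w5.png",im)
E
```

```text
time: 7.85
tool_pos: [542.1, 168.5, 272.1]
tcp_rot: [-179.9, 0.0, 107.2]
ft_force: [0.7, -0.6, -4.3]
finger_gap: 31.5
time: 9.45
tool_pos: [542.4, 168.6, 272.4]
tcp_rot: [140.2, 0.0, 107.2]
ft_force: [-0.0, -0.4, -3.3]
finger_gap: 31.8
t 9.45 p [542.4 168.6 272.4] rot [140.2   0.  107.2] F [-0.  -0.4 -3.3] M [-0.24  0.74  0.01] gap 31.8 q [  8. -41. 127.   7.  55. -11.]
```

View pics/s5.png

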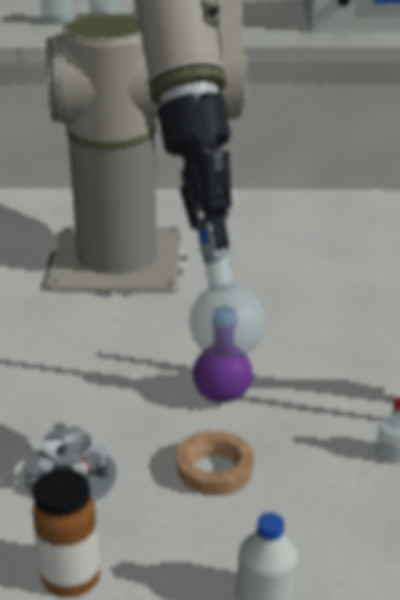

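View pics/w5.png

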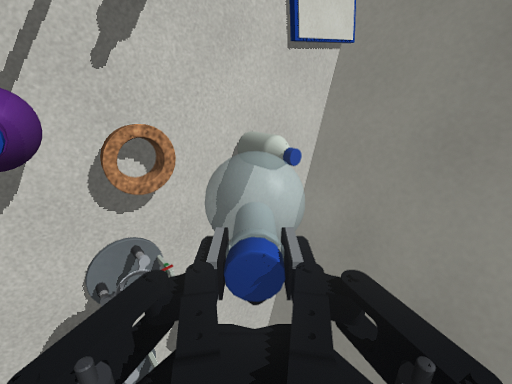

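The flask is tipped with the tool and hasn't slipped: stopper at (255,268), bulb at (255,195), as before. Hold another second, then bring it back upright.

```bash
python3 -m creep '0 0 0 0 0 0 2;0 0 0 0 0 0 2;0 0 0 0 0 0 2;0 0 0 0 0 0 2;0 0 0 0 0 0 2;0 0 0 0 0 0 2;0 0 0 0 0 0 2;0 0 0 0 0 0 2' 45; python3 -m creep '0 0 0 2 0 0 2;0 0 0 5 0 0 2;0 0 0 9 0 0 2;0 0 0 13 0 0 2;0 0 0 17 0 0 2;0 0 0 21 0 0 2;0 0 0 25 0 0 2;0 0 0 29 0 0 2;0 0 0 33 0 0 2;0 0 0 37 0 0 2;0 0 0 39.5 0 0 2;0 0 0 39.9 0 0 2;0 0 0 39.9 0 0 2;0 0 0 39.9 0 0 2;0 0 0 39.9 0 0 2;0 0 0 39.9 0 0 2;0 0 0 39.9 0 0 2' 45
python3 - <<'E'
from bench import r,imaging
from h import *
s=r.sense();show(s)
ci=imaging.camera_info("wrist");im=imaging.snapshot("wrist")[:,:,::-1];cv2.imwrite("pics/w6.png",im)
im=imaging.snapshot("top")[:,:,::-1];cv2.imwrite("pics/t6.png",im)
print(delta(s,[552,-211.5,255],69))
R=Ro.from_euler("xyz",s["tcp_rot"],degrees=True)
for z in (0,-24,24+37-24): print(proj(ci,s["tool_pos"]+R.apply([0,0,-24.])))
E
```

```text
time: 10.35
tool_pos: [542.3, 168.6, 272.3]
tcp_rot: [140.2, 0.0, 107.2]
ft_force: [-0.4, 0.1, -3.4]
finger_gap: 31.5
time: 12.05
tool_pos: [542.2, 168.6, 272.7]
tcp_rot: [-180.0, 0.0, 107.2]
ft_force: [0.1, 0.3, -3.1]
finger_gap: 31.5
t 12.05 p [542.2 168.6 272.7] rot [-180.     0.   107.2] F [ 0.1  0.3 -3.1] M [0.03 0.01 0.08] gap 31.5 q [12.  1. 84. -0. 94. -5.]
(array([-36.59, -10.33,   1.8 ]), array([ 0. ,  0. , 38.2]))
[254.65257258 238.09204793]
[254.65257258 238.09204793]
[254.65257258 238.09204793]
```

View pics/w6.png

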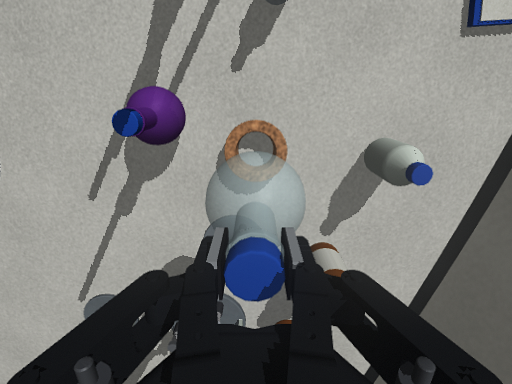

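View pics/t6.png

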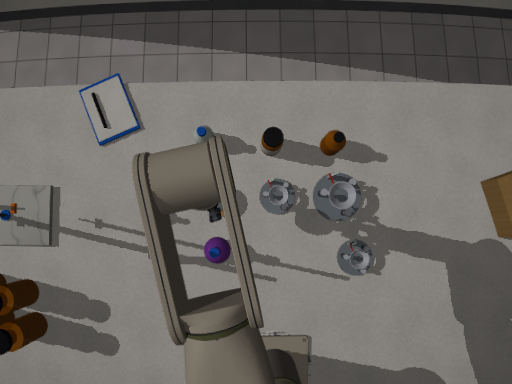

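The flask is upright and unslipped; bulb outline about (255,203), stopper (255,268). Carry it gently to above the large cradle.

```bash
python3 -m creep '-0.4 -0.1 0 0 0 0.4 2;-1.4 -0.4 0 0 0 1.5 2;-3 -0.8 0 0 0 3 2;-5 -1.4 0 0 0 5 2;-7.5 -2.1 0 0 0 8 2;-10 -2.8 0 0 0 10.5 2;-12.5 -3.5 0 0 0 13 2;-15 -4.2 0 0 0 15.5 2;-17.5 -4.9 0 0 0 18 2;-20 -5.6 0.5 0 0 21 2;-22.5 -6.3 1 0 0 23.5 2;-25 -7 1.5 0 0 26 2;-27.5 -7.8 2 0 0 29 2;-30 -8.5 2.5 0 0 31.5 2;-32.2 -9.1 3 0 0 34 2;-34 -9.6 3.5 0 0 35.5 2;-35.4 -10 4 0 0 37 2;-36.2 -10.2 4 0 0 38 2;-36.6 -10.3 4 0 0 38 2;-36.6 -10.3 4 0 0 38 2' 45
python3 - <<'E'
from bench import r,imaging
from h import *
s=r.sense();show(s)
ci=imaging.camera_info("wrist");im=imaging.snapshot("wrist")[:,:,::-1];cv2.imwrite("pics/w7.png",im)
im=imaging.snapshot("top")[:,:,::-1];cv2.imwrite("pics/t7.png",im)
im=imaging.snapshot("scene")[:,:,::-1];cv2.imwrite("pics/s7.png",cv2.resize(im[60:270,80:280],None,fx=3,fy=2.8))
R=Ro.from_euler("xyz",s["tcp_rot"],degrees=True)
P=lambda z:proj(ci,s["tool_pos"]+R.apply([0,0,z])).round(1)
print("pred bulb",P(40),"stopper top",P(-61),"ring seat",proj(ci,[552,-211.8,78]))
E
```

```text
time: 14.15
tool_pos: [552.5, -211.6, 233.2]
tcp_rot: [180.0, 0.0, 69.2]
ft_force: [0.3, 0.4, -3.1]
finger_gap: 31.4
t 14.15 p [ 552.5 -211.6  233.2] rot [180.    0.   69.2] F [ 0.3  0.4 -3.1] M [ 0.01  0.01 -0.01] gap 31.4 q [-26.   6.  84.  -0.  90.  -5.]
pred bulb [255.2 199.4] stopper top [255.6 275.7] ring seat [254.5427262  165.54647968]
```

View pics/w7.png

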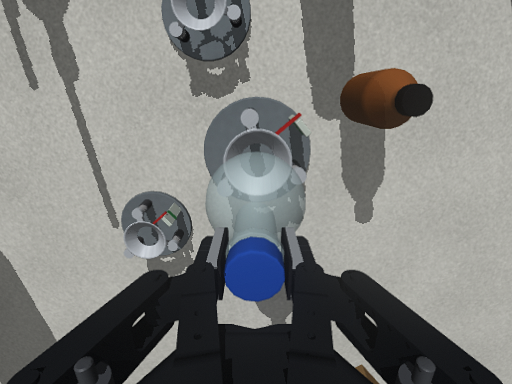

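View pics/s7.png

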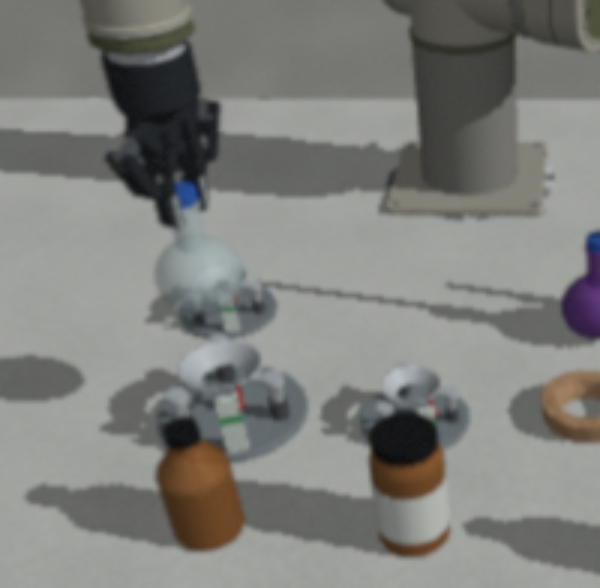

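The wrist view shows the ring rim at about (257,163) and the bulb at about (255,200). Fit both.

Run:
```python
import cv2
w=cv2.imread("pics/w7.png");cv2.imwrite("pics/w7z.png",cv2.resize(w[85:255,180:340],None,fx=4.5,fy=3.5,interpolation=cv2.INTER_CUBIC))
t=cv2.imread("pics/t7.png");cv2.imwrite("pics/t7z.png",cv2.resize(t[130:280,250:400],None,fx=4,fy=4,interpolation=cv2.INTER_CUBIC))
```

```text
(no output)
```

View pics/w7z.png

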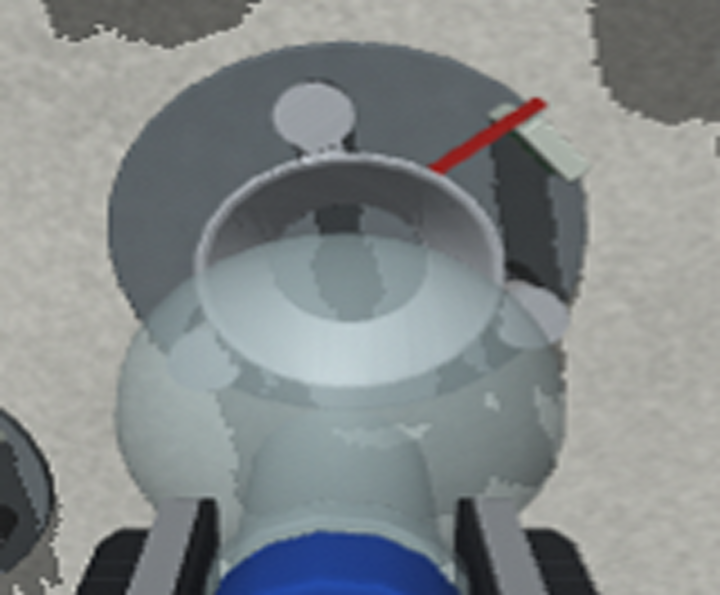

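View pics/t7z.png

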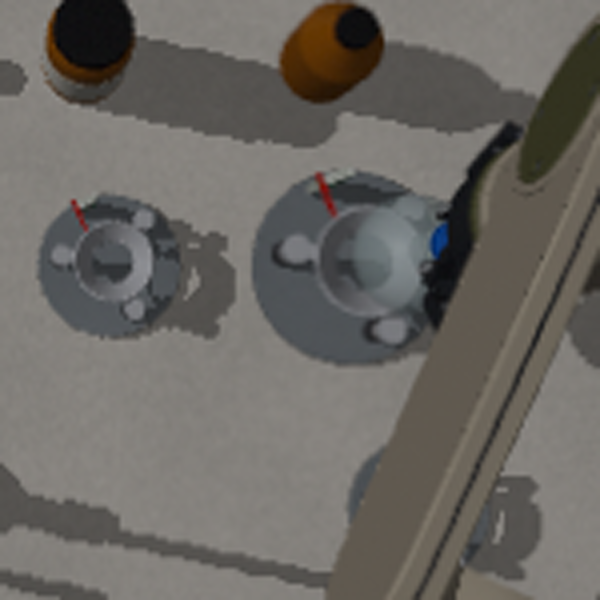

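Readings from the wrist view: ring outer edge centre about (257.8,162.1), foot centre (257.3,149.1). The bulb's outline runs from u 205.8 to 306.0, with its top at v 151.9.

Run:
```python
from bench import r,imaging
from h import *
from scipy.optimize import least_squares
s=r.sense();ci=imaging.camera_info("wrist")
R=Ro.from_euler("xyz",s["tcp_rot"],degrees=True)
tl=lambda X:R.inv().apply(np.array(X)-s["tool_pos"]).round(1)
print("ring",onz(ci,257.8,162.1,78),tl(onz(ci,257.8,162.1,78)));print("foot",onz(ci,257.3,149.1,12),tl(onz(ci,257.3,149.1,12)))
def sil(tx,ty,tz,rad=42):
    C=s["tool_pos"]+R.apply([tx,ty,tz]);o=-np.array(ci["R"]).T@np.array(ci["t"]);d=C-o;D=np.linalg.norm(d);n=d/D
    c=C-n*rad**2/D;q=rad*np.sqrt(1-(rad/D)**2);a=np.cross(n,[0,0,1]);a/=np.linalg.norm(a);b=np.cross(n,a)
    P=np.array([proj(ci,c+q*(a*np.cos(t)+b*np.sin(t))) for t in np.linspace(0,6.283,121)])
    return np.array([P[:,0].min(),P[:,0].max(),P[:,1].min()])
print("pred",sil(0,0,40))
f=least_squares(lambda p:sil(p[0],p[1],p[2])-[205.8,306.0,151.9],[0,0,40]);print("bulb in tool",f.x)
# same for tilt: stopper
im=cv2.imread("pics/w7.png");h=cv2.cvtColor(im,cv2.COLOR_BGR2HSV);m=cv2.inRange(h,(105,150,60),(125,255,255));m[:, :200]=0;m[:,320:]=0
c=max(cv2.findContours(m,0,1)[0],key=cv2.contourArea);b=cv2.boundingRect(c);print(b)
u=b[0]+b[2]/2-.5; 
# bottom edge / widths: top disc
zt=s["tool_pos"][2]+61
low=b[1]+b[3]-.5
print(proj(ci,s["tool_pos"]+R.apply([-15.5,0,-61])),proj(ci,s["tool_pos"]+R.apply([15.5,0,-61])),u,low)
for z in (-61,-58,-64): print(z,tl(onz(ci,u,low,s["tool_pos"][2]-z)))
```

```text
ring [ 557.50275407 -208.2446356    78.        ] [  4.2   3.6 155.3]
foot [ 558.82343234 -204.91907082   12.        ] [  7.8   3.6 221.3]
pred [204.5472281  305.77056547 149.13876893]
bulb in tool [-2.59655804  0.62353171 41.45182965]
(224, 237, 61, 64)
[255.51454892 300.93956459] [255.6640094  248.12010532] 254.0 300.5
-61 [-15.2  -0.8 -61. ]
-58 [-17.9  -0.8 -58. ]
-64 [-12.5  -0.8 -64. ]
```

Ellipse centres are biased by perspective, so I'll cast the edge points onto their planes instead.

Run:
```python
from bench import r,imaging
from h import *
s=r.sense();ci=imaging.camera_info("wrist")
R=Ro.from_euler("xyz",s["tcp_rot"],degrees=True)
tl=lambda X:R.inv().apply(np.array(X)-s["tool_pos"]).round(1)
g=lambda x,y:((x+.5)/4.5-.5+180,(y+.5)/3.5-.5+85)
for n,z,p in [("ring",78,[(350,152),(350,388),(195,266),(506,266)]),("foot",12,[(348,41),(348,408),(108,220),(588,220)])]:
    Q=[onz(ci,*g(*q),z) for q in p]
    m=(Q[0]+Q[1])/2;k=(Q[2]+Q[3])/2
    print(n,"vert mid",m,tl(m),np.linalg.norm(Q[0]-Q[1]),"hor mid",k,tl(k),np.linalg.norm(Q[2]-Q[3]))
# scene rays for bulb? top-view bulb
T=imaging.camera_info("top");S=imaging.camera_info("scene")
for n,ci2 in(("top",T),("scene",S)): print(n,proj(ci2,s["tool_pos"]+R.apply([0,0,40.])),proj(ci2,s["tool_pos"]+R.apply([0,0,-61.])))
```

```text
ring vert mid [ 556.55926049 -209.31578888   78.        ] [  2.9   3.1 155.3] 86.32134021212893 hor mid [ 557.81671822 -206.35306158   78.        ] [  6.1   3.2 155.3] 86.01195609575264
foot vert mid [ 556.83857618 -208.75070638   12.        ] [  3.5   3.1 221.3] 157.07132688143636 hor mid [ 559.21320392 -202.42394626   12.        ] [ 10.3   3.1 221.3] 157.3339683264123
top [352.16441444 192.012202  ] [363.43454458 188.88186805]
scene [147.22416225 157.70096563] [140.20946243 127.09369556]
```

The ring is at about +3/+3 mm in tool x/y from the wrist view. In the jaw direction the physical grip confirmed the wrist's reading. Shift, descend to just above seating and look again, with bulb and ring now at nearly the same depth.

```bash
python3 -m creep '0.1 0.1 0.8 0 0 0 2;0.2 0.2 2 0 0 0 2;0.2 0.25 3.5 0 0 0 2;0.2 0.25 5 0 0 0 2;0.2 0.25 6 0 0 0 2;0.2 0.25 6.8 0 0 0 2;0.2 0.25 7.3 0 0 0 2;0.2 0.25 7.4 0 0 0 2;0.2 0.25 7.4 0 0 0 2;0.2 0.25 7.4 0 0 0 2' 45
python3 - <<'E'
from bench import r,imaging
from h import *
s=r.sense();show(s)
im=imaging.snapshot("wrist")[:,:,::-1];cv2.imwrite("pics/w8.png",im)
cv2.imwrite("pics/w8z.png",cv2.resize(im[125:275,180:340],None,fx=4.5,fy=4,interpolation=cv2.INTER_CUBIC))
im=imaging.snapshot("top")[:,:,::-1];cv2.imwrite("pics/t8z.png",cv2.resize(im[160:240,300:380],None,fx=7,fy=7,interpolation=cv2.INTER_CUBIC))
im=imaging.snapshot("scene")[:,:,::-1];cv2.imwrite("pics/s8z.png",cv2.resize(im[120:240,100:220],None,fx=5,fy=5,interpolation=cv2.INTER_CUBIC))
E
```

```text
time: 15.3
tool_pos: [556.1, -210.1, 160.1]
tcp_rot: [179.9, 0.0, 69.3]
ft_force: [0.3, 0.2, -3.5]
finger_gap: 31.6
t 15.3 p [ 556.1 -210.1  160.1] rot [179.9   0.   69.3] F [ 0.3  0.2 -3.5] M [-0.03 -0.01 -0.02] gap 31.6 q [-26.   8.  89.  -0.  83.  -5.]
```

View pics/w8z.png

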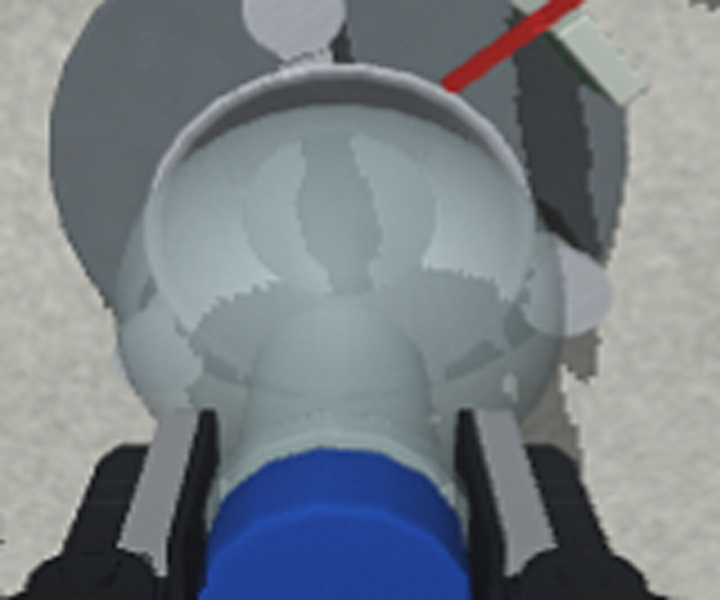

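View pics/t8z.png

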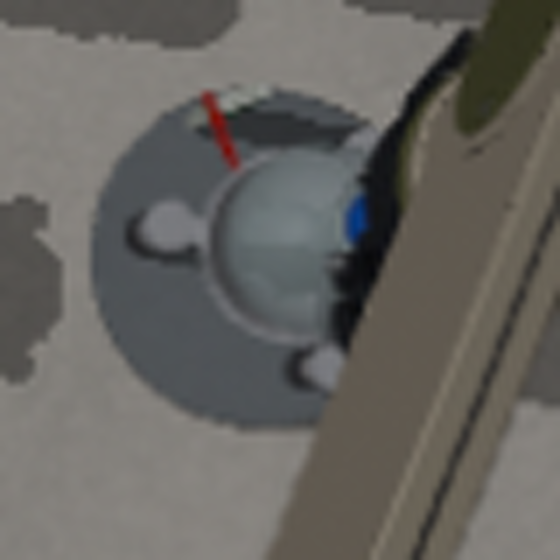

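View pics/s8z.png

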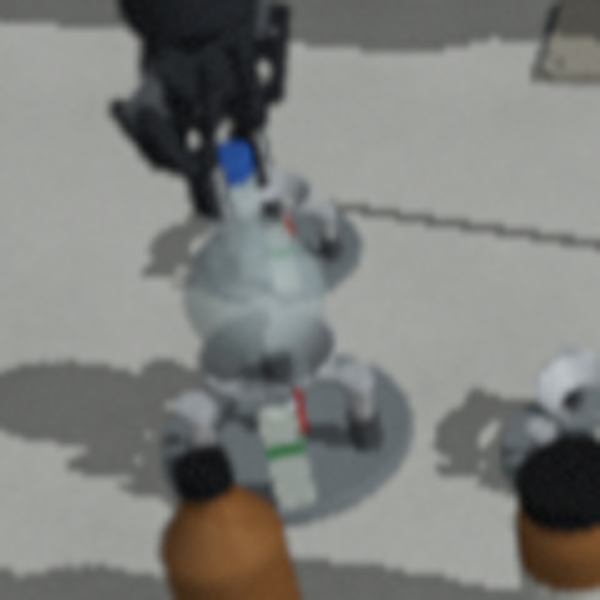

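Run:
```python
from bench import r,imaging
from h import *
s=r.sense();ci=imaging.camera_info("wrist")
R=Ro.from_euler("xyz",s["tcp_rot"],degrees=True)
tl=lambda X:R.inv().apply(np.array(X)-s["tool_pos"]).round(1)
g=lambda x,y:((x+.5)/4.5-.5+180,(y+.5)/4-.5+125)
Q=[onz(ci,*g(*q),78) for q in [(340,63),(145,220),(536,220)]]
print([tl(q) for q in Q],"ring x:",tl(Q[0])[0]-43)
# top view: ring and bulb outline predictions (zoom coords)
T=imaging.camera_info("top");G=lambda p:((p-[300,160]+.5)*7-.5).round(0)
def circ(c,rad):
    P=np.array([G(proj(T,c+rad*np.array([np.cos(a),np.sin(a),0]))) for a in np.linspace(0,6.28,73)]);return P[:,0].min(),P[:,0].max(),P[:,1].min(),P[:,1].max()
print("ring top, at (552,-211.8)",circ(np.array([552,-211.8,78]),43),"at (556.5,-209)",circ(np.array([556.5,-209,78]),43))
def sph(C):
    o=-np.array(T["R"]).T@np.array(T["t"]);d=C-o;D=np.linalg.norm(d);n=d/D;c=C-n*42**2/D;q=42*np.sqrt(1-(42/D)**2);a=np.cross(n,[0,0,1]);a/=np.linalg.norm(a);b=np.cross(n,a)
    P=np.array([G(proj(T,c+q*(a*np.cos(t)+b*np.sin(t)))) for t in np.linspace(0,6.28,73)]);return P[:,0].min(),P[:,0].max(),P[:,1].min(),P[:,1].max()
for x in(0,-2.6): print("bulb top",sph(s["tool_pos"]+R.apply([x,0,40.])))
```

```text
[array([43. ,  0.1, 81.9]), array([  4.3, -42.6,  81.8]), array([ 4.3, 43.1, 82. ])] ring x: 0.0
ring top, at (552,-211.8) (np.float64(200.0), np.float64(393.0), np.float64(152.0), np.float64(347.0)) at (556.5,-209) (np.float64(194.0), np.float64(387.0), np.float64(142.0), np.float64(336.0))
bulb top (np.float64(217.0), np.float64(419.0), np.float64(133.0), np.float64(331.0))
bulb top (np.float64(223.0), np.float64(425.0), np.float64(136.0), np.float64(334.0))
```

In the wrist view the ring centre is at tool (0,0) and the bulb at about (−2,0.3). Shift +1.8 mm in x and descend carefully to first contact (expected near TCP z 139).

```bash
python3 -m creep '0.1 0 0.3 0 0 0 2;0.18 0 0.8 0 0 0 2;0.18 0 1.2 0 0 0 2;0.18 0 1.5 0 0 0 2;0.18 0 1.7 0 0 0 2;0.18 0 1.8 0 0 0 2;0.18 0 1.8 0 0 0 2;0.18 0 1.8 0 0 0 2' 45
python3 - <<'E'
from bench import r
from h import *
show(r.sense())
E
python3 -m creep '0 0 0.1 0 0 0 2;0 0 0.2 0 0 0 2;0 0 0.3 0 0 0 2;0 0 0.4 0 0 0 2;0 0 0.5 0 0 0 2;0 0 0.5 0 0 0 2;0 0 0.5 0 0 0 2' 45
python3 - <<'E'
from bench import r
from h import *
show(r.sense())
E
```

```text
time: 16.25
tool_pos: [556.8, -208.4, 142.1]
tcp_rot: [179.9, 0.0, 69.3]
ft_force: [-0.9, 0.0, -2.6]
finger_gap: 31.9
t 16.25 p [ 556.8 -208.4  142.1] rot [179.9   0.   69.3] F [-0.9  0.  -2.6] M [-0.04  0.01  0.01] gap 31.9 q [-25.   9.  91.  -0.  81.  -5.]
time: 16.95
tool_pos: [557.1, -208.6, 137.5]
tcp_rot: [179.8, 0.1, 69.3]
ft_force: [-1.0, -0.6, 1.6]
finger_gap: 31.3
t 16.95 p [ 557.1 -208.6  137.5] rot [1.798e+02 1.000e-01 6.930e+01] F [-1.  -0.6  1.6] M [-0.13  0.11  0.02] gap 31.3 q [-25.   9.  91.  -0.  80.  -5.]
```

Contact at about z 138, as expected, with small lateral force. Press 10 mm further and check.

```bash
python3 -m creep '0 0 0.1 0 0 0 2;0 0 0.2 0 0 0 2;0 0 0.3 0 0 0 2;0 0 0.4 0 0 0 2;0 0 0.5 0 0 0 2;0 0 0.6 0 0 0 2;0 0 0.7 0 0 0 2;0 0 0.8 0 0 0 2;0 0 0.9 0 0 0 2;0 0 1 0 0 0 2;0 0 1 0 0 0 2;0 0 1 0 0 0 2' 45
python3 - <<'E'
from bench import r,imaging
from h import *
show(r.sense())
im=imaging.snapshot("wrist")[:,:,::-1];cv2.imwrite("pics/w9z.png",cv2.resize(im[125:305,180:340],None,fx=4,fy=3.2,interpolation=cv2.INTER_CUBIC))
im=imaging.snapshot("scene")[:,:,::-1];cv2.imwrite("pics/s9z.png",cv2.resize(im[120:240,100:220],None,fx=5,fy=5,interpolation=cv2.INTER_CUBIC))
E
```

```text
time: 18.15
tool_pos: [557.2, -208.8, 127.7]
tcp_rot: [179.8, 0.1, 69.3]
ft_force: [-1.9, -2.1, 5.5]
finger_gap: 31.3
t 18.15 p [ 557.2 -208.8  127.7] rot [1.798e+02 1.000e-01 6.930e+01] F [-1.9 -2.1  5.5] M [-0.18  0.39 -0.  ] gap 31.3 q [-25.   9.  91.  -0.  79.  -5.]
```

View pics/w9z.png

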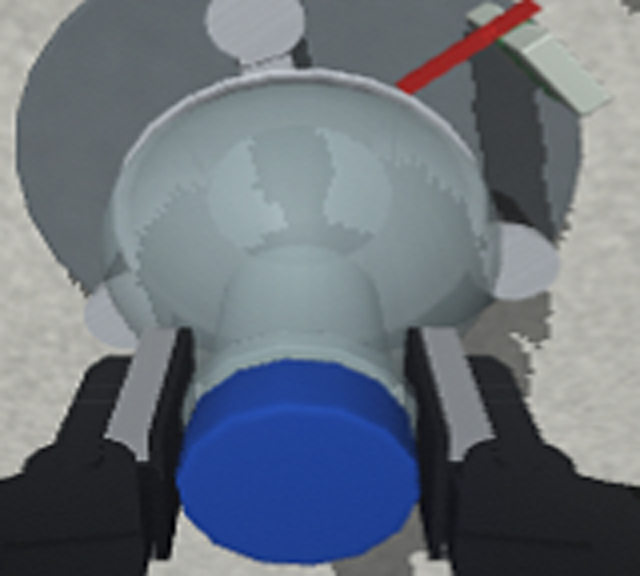

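View pics/s9z.png

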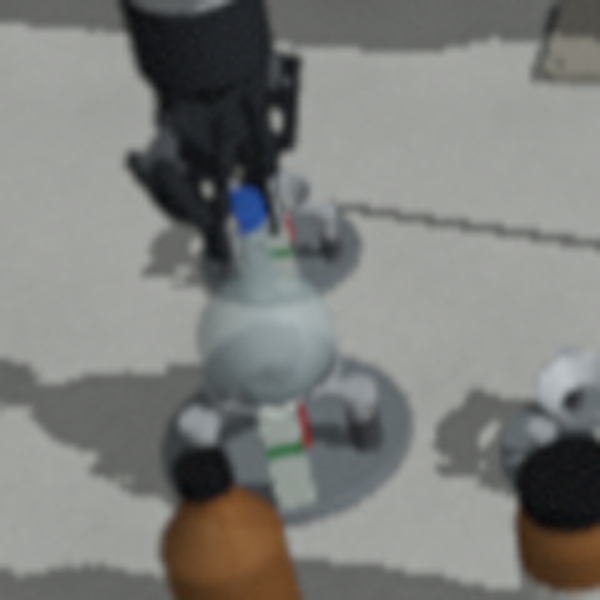

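The flask is seated: about 8.7 N of push, so roughly 11 mm down by both force and travel. A side force of (−1.9,−2.1) N suggests about 1 mm off centre. Ease over by that and press the last 5 mm.

```bash
python3 -m creep '-0.03 -0.01 0.1 0 0 0 2;-0.06 -0.02 0.2 0 0 0 2;-0.09 -0.03 0.3 0 0 0 2;-0.12 -0.04 0.4 0 0 0 2;-0.12 -0.04 0.5 0 0 0 2;-0.12 -0.04 0.5 0 0 0 2;-0.12 -0.04 0.5 0 0 0 2;-0.12 -0.04 0.5 0 0 0 2' 45
python3 - <<'E'
from bench import r,imaging
from h import *
s=r.sense();show(s)
im=imaging.snapshot("wrist")[:,:,::-1];cv2.imwrite("pics/w10z.png",cv2.resize(im[125:305,180:340],None,fx=4,fy=3.2,interpolation=cv2.INTER_CUBIC))
S=imaging.camera_info("scene");im=imaging.snapshot("scene")[:,:,::-1];cv2.imwrite("pics/s10z.png",cv2.resize(im[175:235,125:195],None,fx=9,fy=9,interpolation=cv2.INTER_CUBIC))
show(r.sense())
E
```

```text
time: 19.05
tool_pos: [556.7, -210.1, 123.5]
tcp_rot: [179.8, 0.1, 69.3]
ft_force: [-2.2, -0.9, 7.0]
finger_gap: 31.6
t 19.05 p [ 556.7 -210.1  123.5] rot [1.798e+02 1.000e-01 6.930e+01] F [-2.2 -0.9  7. ] M [-0.13  0.5  -0.01] gap 31.6 q [-26.   9.  92.  -0.  79.  -5.]
t 19.15 p [ 556.8 -210.2  123.5] rot [1.798e+02 1.000e-01 6.930e+01] F [-1.5 -1.   7.4] M [-0.18  0.41 -0.02] gap 31.5 q [-26.   9.  92.  -0.  79.  -5.]
```

View pics/w10z.png

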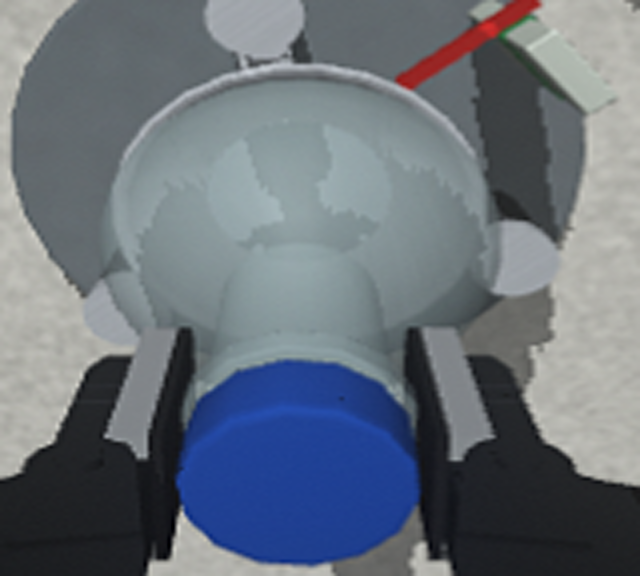

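View pics/s10z.png

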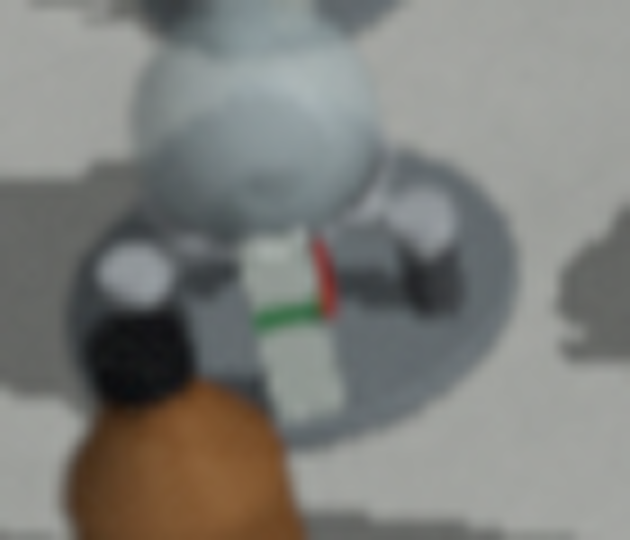

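The red pointer's tip, at (330,312), is level with the green band, which ends at about (325,308). Force gives 10.3 N and travel about 15 mm, so it's mid-band, with the flask upright in the jaws. One settling check, then hand in.

```bash
python3 -m creep '0 0 0 0 0 0 2;0 0 0 0 0 0 2;0 0 0 0 0 0 2;0 0 0 0 0 0 2;0 0 0 0 0 0 2;0 0 0 0 0 0 2;0 0 0 0 0 0 2;0 0 0 0 0 0 2' 45
python3 - <<'E'
from bench import r
from h import *
show(r.sense()); print(r.hand_in())
E
```

```text
time: 19.95
tool_pos: [556.9, -210.3, 124.0]
tcp_rot: [179.7, 0.1, 69.3]
ft_force: [-2.1, -1.0, 7.5]
finger_gap: 31.4
t 19.95 p [ 556.9 -210.3  124. ] rot [1.797e+02 1.000e-01 6.930e+01] F [-2.1 -1.   7.5] M [-0.1   0.53  0.06] gap 31.4 q [-26.   9.  92.  -0.  79.  -5.]
the job is handed in; nothing more can be done
None
```

I handed the job in at about 20 s, with the flask still gripped and pressed down in the 160 mm cradle's ring. The hand-in reports no verdict.

I gripped the flask by its neck and lifted it about 18 cm. I tipped it 40° for over a second and brought it back upright in the air, then carried it to the cradle and pressed it down.

**Last checks:**
- **Push on the ring:** about 10.5 N, which corresponds to about 16 mm down. Tool travel gave about 15 mm, and the scene picture showed the pointer level with the green band.
- **Upright and still:** the tool was within 0.3° of vertical, the flask had not slipped in the jaws, and nothing was moving.
- **Bystander bottles:** all arm moves stayed clear of them. I did not measure their positions again at the end.

**What disagreed:**
- **Finger gap:** it read 31.5 mm instead of 28 mm on the neck. I regripped 6 mm lower and it read the same, but the grip held.
- **Cradle position:** the top and wrist cameras differed by 3 to 5 mm. I followed the wrist view, corrected by about 1 mm from the side force, and the funnel seated the flask.
- **Side force:** about 2 N remained at the end, so the flask may be roughly a millimetre off centre, inside the 6 mm allowed.

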